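Load the filter carrier and set its index dial

ROBOT

A 7-joint arm with a two-finger parallel gripper is mounted at the origin on the work surface. World frame = base frame: x ahead of the robot, y to its left, z up, the work surface at z = 0. Lengths are in m, angles in rad, forces in N, time in s.
With the tool pointing down it reaches from about 0.4 to 0.875 m from the base axis. Payload 19.3 kg.
Tool frame: the origin (TCP) lies on the centre line of the jaws, within the pads' length; the fingertips stand 14 mm ahead of it and the grasp point (between the pads) lies 5 mm behind it; z points along the fingers, y is the line along which they close (so a half turn about z gives the same grasp; the last joint's range is limited). The gripper opens to 85 mm and grips with 20 to 120 N. Pads are 22 mm wide; open, the fingers measure 114 mm over their backs; the gripper's body (76 mm by 85 mm) begins 54 mm behind the grasp point. The pads swing forward as they close: fully open they stand 13 mm farther back than shut.
Start: joints at [1.255, 0.521, -0.036, 1.599, 0.021, 1.021, -0.113], TCP at [0.152, -0.606, 0.245] pointing down, gripper open.
Joint ranges: [-2.91, 2.91], [-0.3, 2.13], [-1.5, 1.42], [0.17, 2.43], [-1.26, 4.41], [0.16, 1.93], [-2.52, 2.52]. Speed limits (rad/s): [1.89, 1.89, 2.39, 2.39, 3.01, 3.01, 3.01].

INTERFACE

Orientations are given as [roll, pitch, yaw] about the fixed x, y, z axes, in that order (R = Rz(yaw) Ry(pitch) Rx(roll)).
In Python, from workcell import bot, grab_frame, regions_of gives the robot as it stands. The module is installed in compiled form; this text tells all that it offers.
- The arm moves only by the tool play_rows, never from a script. Its argument "plan" is a list of rows, each a list of 3 entries, a list of its own where there are three numbers: the shift along the tool's x, y, z in units of 2.5 cm (1.0 is 2.5 cm), then the turn, a rotation vector about the tool's x, y, z in units of 0.15 rad (1.0 is 0.15 rad), then the closure, from -1 (fully open) to 1 (shut). In form: [[[tx, ty, tz], [rx, ry, rz], jaw], ...]. A call has 1 to 20 rows; each row shifts and turns the commanded pose from where the row before left it, along the tool's axes as they then stand; what a row does not reach is not made up. A row lasts 1/8 s, in which the tool goes at most 62.5 mm and 10.7 degrees, less where a joint would pass 70% of its speed; a pose out of reach is approached as far as the arm can. A call with a number of a shift or a turn outside -1 to 1 is refused whole. A call with a gripper value outside its range is refused whole. The fingers move at their own pace and stop on an object; "newtons" is the grip in N (left out, the last holds). Time passes only in rows, so rows that do not move let the fingers close. It gives the time, the measured TCP pose, the force, the opening and the grip force at its end, in the units of the state.
- bot.observe(): the state, without advancing time (a new reading comes with each control period).
- grab_frame(name): name is "side" or "top"; returns a dict with "pixels" (420x560x3 uint8, red, green, blue), "depth" (420x560 float32, m along the optical axis (not along the pixel's ray), 0 where there is no reading), "camera_matrix" (3x3 intrinsics, pixels), "distortion" ([k1, k2, p1, p2, k3] as OpenCV has them; the pictures are not rectified), "R" (3x3) and "t" (3): a world point X has camera coordinates R X + t. Camera axes: x right, y down, z forward; pixel columns grow to the right and rows downward; lengths in m; the calibration is good to about 2 mm. A picture is of the moment at which its call begins.
- bot.job_done(): hands the job in; it is judged then, once.
Trained networks look in the newest picture that a camera, given by its name, has taken for a name from the list of things; names that differ only in an ending like _2 or _b are one class to them, and where a whole thing is asked for, a point or a joint stands for the part that bears it (a point fixed in the world has none). Each returns a list of dicts, best first, with "p" (0 to 1); they miss things now and then, are a little off and sometimes report something else, mostly with a low value. They report only what shows in the picture. A call takes as long as a camera call. They do not tell look-alikes from the thing itself.
- regions_of(thing, camera): "mask" (420x560 bool, what is visible of it) and "box" ([left, top, right, bottom] in pixels, round what is visible of it).
The state is a dict: "clock": time; "qpos": joint angles; "qd": joint speeds; "joint_efforts": joint torques, N m; "position": TCP position; "tool_rot": TCP orientation; "force": force on the tool from outside, world axes, zero at the start; "moment": the same for the moment, N m; "grip_width": finger opening in m; "finger_force": force on a finger pad.
Only numpy, scipy, OpenCV 4.12 (cv2) and the standard library are available. Lean on these libraries where they do the work, as an engineer would, in place of code of your own. Each camera call takes 0.05 s, during which the arm holds its last target. There are 200 camera calls.

TASK

Take the amber and the green filter plate off their sloping stands and stand each upright, white strip up, fully down in the carrier slot with tags of its own colour, lowering it gently rather than dropping it. Then turn the carrier's dial so that its white pointer lines up with the yellow mark. Leave the plate in the middle slot, the lamp and the jar where they are.

Things in the scene. Friction and masses are not known exactly. Their poses are not given: they have to be found in the camera images.
- amber_filter: filter plate, black frame 120 wide (y) x 90 tall (z) x 10 mm thick (x), amber (orange) glass window, white strip along its top edge, about 150 g. Origin at the middle of its lower edge, z up the plate, x normal to it. Starts on either stand, leaning 0.61 rad, top edge 100 mm up, on the near left side (robot view); its upper 35 mm is clear of the stand. In the slot its faces may point either way
- green_filter: filter plate, black frame 120 wide (y) x 90 tall (z) x 10 mm thick (x), green glass window, white strip along its top edge, about 150 g. Origin at the middle of its lower edge, z up the plate, x normal to it. Starts on either stand, leaning 0.61 rad, top edge 100 mm up, on the near left side (robot view); its upper 35 mm is clear of the stand. In the slot its faces may point either way
- carrier: pale filter carrier, fixed, base 210 (x) x 176 mm (y), three parallel slots along its y, 60 mm apart: amber-tagged nearest the robot, grey-tagged in the middle (occupied), green-tagged farthest. The dial's housing, 100 x 100 x 60 mm high, centred 150 mm from the origin at its -y end. Origin under the middle of the base, z up
- slot_amber (a point): middle of the floor of the slot with amber tags at both ends, 12 mm above the table; x across the slot, y along it, z up. Slot 15 mm wide, 34 mm deep below a flared black lead-in (mouth about 28 mm wide, rim about 46 mm above this point), 140 mm long between its end blocks (60 mm above the table)
- slot_green (a point): middle of the floor of the slot with green tags at both ends, 12 mm above the table; x across the slot, y along it, z up. Slot 15 mm wide, 34 mm deep below a flared black lead-in (mouth about 28 mm wide, rim about 46 mm above this point), 140 mm long between its end blocks (60 mm above the table)
- dial (a joint): angle of the dial in rad, 0 to 2.5, growing clockwise seen from above. At 0 the white pointer points along the carrier's +x, at 1.57 along its -y; the yellow mark is at 1.6. Friction 0.04 N m holds it where it is left; no spring
- dial_grip (a point): on the dial's vertical axis, 91 mm above the table and 9 mm below the top of its black bar grip, which is 56 mm long, 14 mm wide and 30 mm tall, on a disc of radius 30 mm. The bar lies along the line of the pointer: this point turns with the dial and its x axis is the pointer's direction, z up
- stand1: fixed aluminium stand, pale base 100 x 124 mm; origin under the middle of the base, x horizontally down the slope, ahead and 20 to 43 degrees to the right of the robot. The plate leans on its two rails; the plate's lower edge rests on a ledge 20 mm beyond the origin, 28 mm above the table, behind a front lip 10 mm high: draw it out along the slope
- stand2: fixed aluminium stand, pale base 100 x 124 mm; origin under the middle of the base, x horizontally down the slope, ahead and 20 to 43 degrees to the right of the robot. The plate leans on its two rails; the plate's lower edge rests on a ledge 20 mm beyond the origin, 28 mm above the table, behind a front lip 10 mm high: draw it out along the slope
- blank_plate: steel-faced plate with black frame, 120 x 10 x 90 mm like the filters, standing loose in the middle slot; origin at the middle of its lower edge, z up; to be left alone
- lamp: standing source lamp, 125 mm tall, 50 mm black cap at the foot, white label; origin under its foot, z up; to be left alone
- jar: closed jar, 60 mm diameter, 85 mm tall; origin under its foot; to be left alone
Not all that is in view belongs to the job. Leave any pink look-alike of the green_filter alone. What is shaped like the amber_filter but purple is not meant.

How it is judged:
By the outcome, as a careful person would: the job done as asked, in the order asked, and still so for the second after the job is handed in, with the robot touching nothing.
It also fails if it takes over 72 s, if anything falls off the work surface, if the arm or the gripper's body presses on something with over 40 N, if the wrist force passes 120 N, or if a joint passes its speed limit or range.

## Working session

There is one attempt and no reset: what is moved stays moved. The work goes in short steps, Python scripts to look and compute and a tool call to move; the robot and the scene stay as the last step left them, time stands still between calls to the robot, and variables do not carry over. Pictures are saved under pics/ and viewed, at most 10 in all, crops included, and the job is handed in when it is done.

Besides the shell and the picture viewer there is one more tool, called after "Emit:" as name(argument=value, ...) on one line, values as JSON. play_rows: Moves the arm, as the interface text tells. Its arguments: {"type":"object","properties":{"plan":{"type":"array"},"newtons":{"type":"number"}},"required":["plan"]}

```bash
mkdir -p pics; cat > h.py <<'E'
import numpy as np, cv2
from workcell import bot, grab_frame, regions_of
from scipy.spatial.transform import Rotation as Ro
def cloud(f):
    # world point of every pixel (420x560x3), nan w/o depth
    h,w=f["depth"].shape
    u,v=np.meshgrid(np.arange(w),np.arange(h))
    p=cv2.undistortPoints(np.stack([u,v],-1).reshape(-1,1,2).astype(float),np.array(f["camera_matrix"]),np.array(f["distortion"]))[:,0]
    d=f["depth"].reshape(-1,1).astype(float)
    c=np.hstack([p*d,d]); X=(c-np.array(f["t"]))@np.array(f["R"])
    X[d[:,0]==0]=np.nan
    return X.reshape(h,w,3)
E
python3 - <<'E'
from h import *
o=bot.observe(); print({k:np.round(v,3) for k,v in o.items()})
ims=[]
for n in ["side","top"]:
    f=grab_frame(n); cv2.imwrite(f"pics/{n}0.png",f["pixels"][:,:,::-1]); np.savez(f"{n}0.npz",**f)
    X=cloud(f)
    print(n,"cam pos",np.round(-np.array(f["R"]).T@f["t"],3))
    for t in ["amber_filter","green_filter","carrier","dial","stand1","blank_plate","lamp","jar"]:
        for r in regions_of(t,n)[:4]:
            m=r["mask"]; P=X[m]; print(t,round(r["p"],2),np.round(r["box"]),np.round(np.nanmedian(P,0),3), f["pixels"][m].mean(0).round())
E
```

```text
{'clock': np.float64(0.0), 'qpos': array([ 1.255,  0.522, -0.036,  1.6  ,  0.021,  1.021, -0.113]), 'qd': array([-0.001, -0.001,  0.001,  0.001,  0.   , -0.002, -0.002]), 'joint_efforts': array([ 0.0000e+00, -9.2709e+01,  1.9810e+00, -3.6994e+01,  1.8000e-02,
        8.0000e-03,  0.0000e+00]), 'position': array([ 0.152, -0.606,  0.245]), 'tool_rot': array([-3.14 ,  0.   ,  0.246]), 'force': array([0.203, 0.177, 0.802]), 'moment': array([0.003, 0.011, 0.037]), 'finger_force': np.float64(0.0), 'grip_width': np.float64(0.085)}
side cam pos [1.495 0.617 0.947]
amber_filter 0.64 [402. 222. 451. 283.] [0.493 0.355 0.071] [111.  76.  39.]
green_filter 0.82 [314. 193. 356. 218.] [0.383 0.041 0.009] [197. 130. 149.]
green_filter 0.7 [297. 200. 327. 250.] [0.569 0.071 0.071] [37. 76. 49.]
green_filter 0.69 [229. 255. 284. 295.] [0.767 0.03  0.009] [200. 127. 148.]
carrier 0.82 [172. 152. 281. 221.] [ 0.579 -0.237  0.044] [95. 95. 90.]
carrier 0.51 [388. 247. 441. 290.] [0.522 0.351 0.009] [145. 144. 141.]
dial 0.83 [185. 156. 209. 169.] [ 0.544 -0.364  0.079] [60. 59. 58.]
stand1 0.88 [386. 24
[... 471 characters left out ...]
37. 166. 191.] [0.677 0.313 0.01 ] [ 98.  56. 116.]
green_filter 0.77 [227.  94. 290. 147.] [0.763 0.028 0.01 ] [156. 107. 123.]
green_filter 0.63 [209. 185. 273. 236.] [0.564 0.067 0.077] [34. 61. 41.]
carrier 0.7 [332. 174. 469. 270.] [ 0.535 -0.253  0.041] [105. 107.  98.]
dial 0.93 [434. 204. 462. 231.] [ 0.537 -0.367  0.072] [65. 66. 64.]
stand1 0.77 [217. 177. 278. 239.] [0.586 0.04  0.01 ] [128. 130. 127.]
stand1 0.61 [ 99. 215. 159. 277.] [0.517 0.318 0.01 ] [119. 120. 116.]
blank_plate 0.78 [345. 215. 412. 227.] [ 0.534 -0.216  0.102] [96. 98. 97.]
lamp 0.65 [168. 104. 200. 138.] [0.749 0.181 0.096] [73. 55. 38.]
jar 0.61 [331. 107. 365. 134.] [ 0.746 -0.165  0.084] [127. 128. 121.]
```

View pics/side0.png

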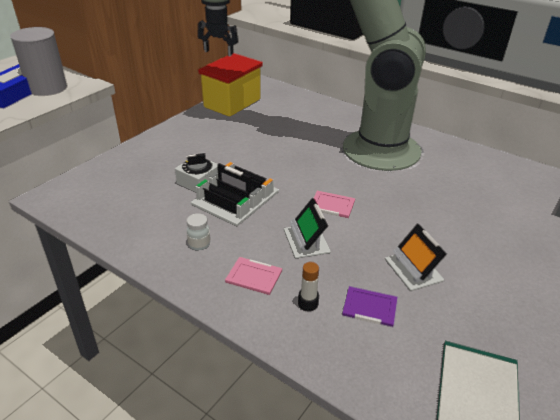

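View pics/top0.png

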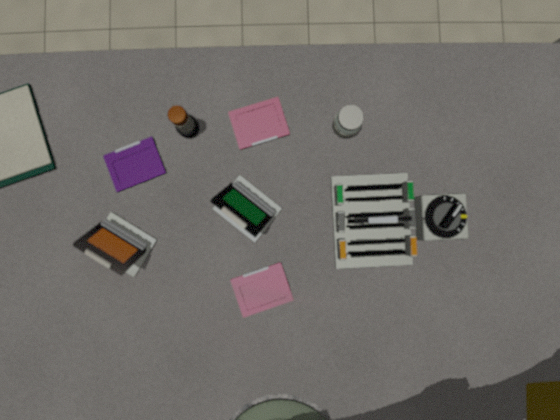

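Candidates for amber: the orange plate on its stand at side (421,250) / top (112,243), against the flat purple plate at side (370,305) / top (135,164). Candidates for green: the green plate on its stand at side (311,223) / top (243,208), against the flat pink plates at top (258,122) and (262,290). I choose the two orange and green plates leaning on stands. Next I measure them and check the choice in one crop.

```bash
cat > m.py <<'E'
from h import *
from scipy.optimize import least_squares
F={n:dict(np.load(f"{n}0.npz")) for n in ["side","top"]}
for n in F: F[n]["X"]=cloud(F[n]); F[n]["hsv"]=cv2.cvtColor(F[n]["pixels"],cv2.COLOR_RGB2HSV)
def comp(n,lo,hi,ctr,rad):
    f=F[n]; m=cv2.inRange(f["hsv"],lo,hi)>0
    X=f["X"]; m&=np.hypot(X[...,0]-ctr[0],X[...,1]-ctr[1])<rad
    return m
HU={"amber":((5,120,60),(20,255,255)),"green":((55,90,25),(90,255,255))}
L=0.61
for c,ctr in [("amber",(.5,.34)),("green",(.57,.07))]:
    for n in F:
        m=comp(n,*HU[c],ctr,.12); P=F[n]["X"][m]; P=P[P[:,2]>.03]
        mu=np.median(P,0); 
        for _ in range(3):
            _,_,V=np.linalg.svd(P-P.mean(0),full_matrices=False); nn=V[2]*np.sign(V[2][2]); P=P[abs((P-P.mean(0))@nn)<.006]
        print(c,n,len(P),"ctr",P.mean(0).round(4),"yaw(deg)",np.degrees(np.arctan2(nn[1],nn[0])).round(1),"lean",np.arcsin(nn[2]).round(3),
          "bbox mid", ((P.max(0)+P.min(0))/2).round(4))
# tags
for n in F:
    for c in HU:
        m=comp(n,*HU[c],(.53,-.21),.17).astype(np.uint8)
        k,lab,st,ce=cv2.connectedComponentsWithStats(m)
        for i in range(1,k):
            if st[i,4]>8: print(n,c,"tag",st[i,4],ce[i].round(1),np.nanmedian(F[n]["X"][lab==i],0).round(4))
# base plate, dial housing
for n in F:
    X=F[n]["X"]; b=(abs(X[...,0]-.53)<.16)&(abs(X[...,1]+.23)<.25)
    for lo,hi,nm in [(.006,.018,"base"),(.05,.068,"z60"),(.085,.11,"z100")]:
        m=(b&(X[...,2]>lo)&(X[...,2]<hi)).astype(np.uint8)
        k,lab,st,ce=cv2.connectedComponentsWithStats(m)
        for i in range(1,k):
            if st[i,4]>40:
                P=X[lab==i]; r=cv2.minAreaRect(P[:,:2].astype(np.float32)*1000)
                print(n,nm,st[i,4],ce[i].round(),np.round(r[0],1),np.round(r[1],1),round(r[2],1),np.median(P[:,2]).round(3))
p=F["top"]["pixels"][:,:,::-1]; s=F["side"]["pixels"][:,:,::-1]
z=lambda im,a,b,c,d,w,h: cv2.resize(im[b:d,a:c],(w,h),interpolation=cv2.INTER_CUBIC)
cv2.imwrite("pics/crop0.png",np.vstack([np.hstack([z(p,325,165,475,275,450,330),z(s,165,145,285,225,350,330)]),np.hstack([z(s,280,190,360,260,300,262),z(s,380,215,460,295,250,262),z(p,200,170,285,245,250,262)])]))
E
python3 m.py
```

```text
amber side 711 ctr [0.496  0.3462 0.0632] yaw(deg) -33.2 lean 0.605 bbox mid [0.4933 0.3455 0.063 ]
amber top 890 ctr [0.4961 0.3453 0.062 ] yaw(deg) -32.5 lean 0.608 bbox mid [0.4959 0.3439 0.0634]
green side 443 ctr [0.5695 0.0611 0.062 ] yaw(deg) -40.5 lean 0.606 bbox mid [0.5712 0.0612 0.0619]
green top 716 ctr [0.5701 0.0609 0.0626] yaw(deg) -39.9 lean 0.605 bbox mid [0.5642 0.0603 0.068 ]
side amber tag 18 [228.6 163.7] [ 0.4689 -0.3006  0.0611]
side amber tag 37 [266.8 181.7] [ 0.4703 -0.1458  0.0595]
side green tag 35 [201.7 182.5] [ 0.5953 -0.2991  0.0593]
side green tag 50 [242.3 200.5] [ 0.586  -0.1459  0.0602]
top amber tag 101 [413.3 245.6] [ 0.4772 -0.3005  0.06  ]
top amber tag 78 [342.1 249.7] [ 0.4716 -0.146   0.0603]
top green tag 93 [410.  190.6] [ 0.5945 -0.2979  0.0601]
top green tag 85 [339.3 193.7] [ 0.5919 -0.1437  0.0609]
side base 53 [186. 185.] [ 586.2 -379.5] [ 6.2 80.6] 2.1 0.012
side base 704 [228. 208.] [ 535.5 -222.5] [214.8 181.8] 1.5 0.012
side base 127 [321. 200.] [401.5  -7.6] [62.7 54.6] 0.2 0.01
side base 75 [288. 232.] [575.1   5.5] [45.3 23.4] 
[... 836 characters left out ...]
0.061
top z60 199 [374. 199.] [ 580.8 -221.8] [  9.  119.8] 1.3 0.056
top z60 138 [412. 218.] [ 536.  -300.6] [44.  15.5] 0.9 0.059
top z60 147 [341. 222.] [ 532.7 -145.8] [45.6 14.3] 1.0 0.059
top z60 212 [376. 214.] [ 546.9 -222.5] [  9.6 120.7] 1.1 0.056
top z60 214 [377. 226.] [ 521.  -223.2] [  9.3 119.9] 1.0 0.056
top z60 159 [413. 246.] [ 475.2 -301.4] [43.8 14.4] 0.5 0.059
top z60 149 [342. 249.] [ 472.4 -146.9] [45.7 14.3] 1.5 0.059
top z60 202 [377. 241.] [ 487.2 -224.3] [  8.6 121. ] 1.0 0.056
top z60 221 [378. 254.] [ 460.8 -224.9] [  9.4 121.2] 1.0 0.056
top z100 240 [451. 216.] [ 537.7 -373.3] [15.9 59.3] 52.6 0.1
top z100 290 [382. 220.] [ 534.  -225.5] [ 10.3 120.7] 0.9 0.103
```

View pics/crop0.png

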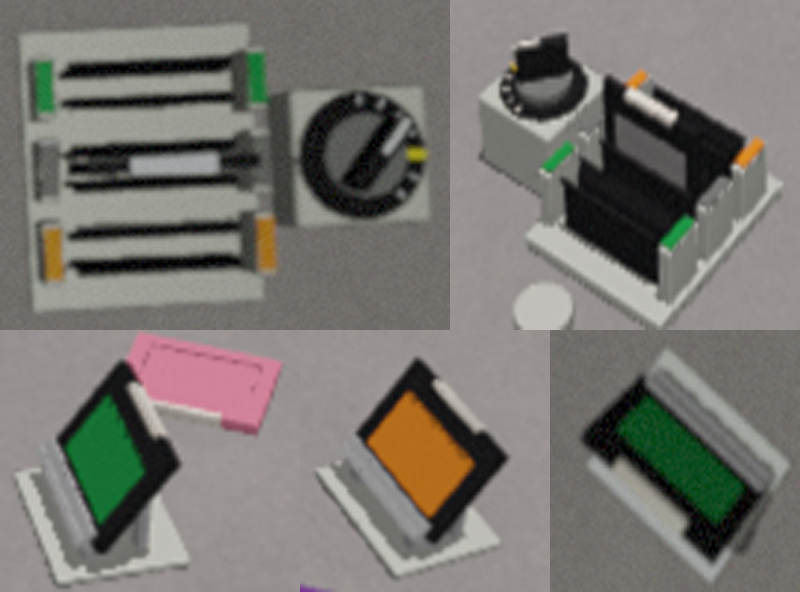

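The crop shows the orange-glass and green-glass plates on their stands. The strip is on the top edge of each. The amber tags are nearest the robot (top 342,249 and 413,246), and the dial pointer is at about 0.67 rad with the yellow mark towards -y. The choice is confirmed, so I plan the moves.

```bash
cat > p.py <<'E'
from h import *
L=0.607
def plate(ctr,yawdeg,below=.015):
    y=np.radians(yawdeg); s=np.array([np.cos(y),np.sin(y),0]); z=np.array([0,0,1.])
    u=-np.sin(L)*s+np.cos(L)*z; n=np.cos(L)*s+np.sin(L)*z
    top=np.array(ctr)+.045*u-.004*n
    return top-below*u, np.stack([np.cross(n,-u),n,-u],1), u
def down(yawdeg): return (Ro.from_euler("xyz",[np.pi,0,np.radians(yawdeg)])).as_matrix()
AM=plate((.496,.3458,.0626),-32.9); GR=plate((.5698,.061,.0623),-40.2)
def rows(p0,R0,p1,R1,N):
    "constant row (units) repeated N times from pose 0 to pose 1"
    r=Ro.from_matrix(R0.T@R1).as_rotvec()/N
    S=sum(Ro.from_rotvec(r*k).as_matrix() for k in range(N))
    t=np.linalg.solve(S,R0.T@(np.array(p1)-p0))
    t=np.round(t/.025,2); q=np.round(r/.15,2)
    p,R=np.array(p0,float),R0.copy()
    for _ in range(N): p=p+R@t*.025; R=R@Ro.from_rotvec(q*.15).as_matrix()
    print(N,"x",t.tolist(),q.tolist(),"-> err mm",((p-p1)*1000).round(1),"end",p.round(4))
    return p,R
def now():
    o=bot.observe(); print("t",round(float(o["clock"]),2),o["position"].round(4),o["tool_rot"].round(3),"q",o["qpos"].round(2),"F",o["force"].round(1),"w",round(float(o["grip_width"]),4),"ff",round(float(o["finger_force"]),1))
    return o["position"],Ro.from_euler("xyz",o["tool_rot"]).as_matrix()
E
python3 - <<'E'
from p import *
c=now()
c=rows(*c,[.46,-.2,.25],down(57),17)
print("amber grasp",AM[0].round(4),"green",GR[0].round(4))
c=rows(*c,[.45,.2,.22],down(57),14)
c=rows(*c,AM[0]+.07*AM[2],AM[1],9)
E
```

```text
t 0.9 [ 0.1521 -0.6062  0.2453] [-3.142 -0.     0.246] q [ 1.25  0.52 -0.04  1.6   0.02  1.02 -0.11] F [-0.1  0.9  0.8] w 0.0857 ff 0.0
17 x [1.16, -0.39, -0.01] [-0.0, -0.0, -0.29] -> err mm [ 0.8 -2.3 -0.4] end [ 0.4608 -0.2023  0.2496]
amber grasp [0.4789 0.3569 0.085 ] green [0.5542 0.0742 0.0847]
14 x [0.94, -0.66, 0.08] [-0.0, -0.0, -0.0] -> err mm [ 0.1 -0.5  1.6] end [0.4501 0.1995 0.2216]
9 x [0.65, -0.54, 0.22] [-0.45, 0.0, -0.01] -> err mm [-0.8 -0.7  0. ] end [0.4446 0.3779 0.1425]
```

Emit:
play_rows(plan=[[[0.99,-0.33,0],[0,0,-0.25],0.3],[[0.99,-0.33,0],[0,0,-0.25],0.3],[[0.99,-0.33,0],[0,0,-0.25],0.3],[[0.99,-0.33,0],[0,0,-0.25],0.3],[[0.99,-0.33,0],[0,0,-0.25],0.3],[[0.99,-0.33,0],[0,0,-0.25],0.3],[[0.99,-0.33,0],[0,0,-0.25],0.3],[[0.99,-0.33,0],[0,0,-0.25],0.3],[[0.99,-0.33,0],[0,0,-0.25],0.3],[[0.99,-0.33,0],[0,0,-0.25],0.3],[[0.99,-0.33,0],[0,0,-0.25],0.3],[[0.99,-0.33,0],[0,0,-0.25],0.3],[[0.99,-0.33,0],[0,0,-0.25],0.3],[[0.99,-0.33,0],[0,0,-0.25],0.3],[[0.99,-0.33,0],[0,0,-0.25],0.3],[[0.99,-0.33,0],[0,0,-0.25],0.3],[[0.99,-0.33,0],[0,0,-0.25],0.3],[[0.99,-0.33,0],[0,0,-0.25],0.3],[[0.99,-0.33,0],[0,0,-0.25],0.3],[[0.99,-0.33,0],[0,0,-0.25],0.3]], newtons=40)

```text
clock: 3.4
position: [0.4597, -0.1979, 0.2453]
tool_rot: [3.142, -0.0, 0.998]
force: [-0.1, -0.6, -0.4]
grip_width: 0.0297
finger_force: 0.0
```

Emit:
play_rows(plan=[[[0.94,-0.66,0.08],[0,0,0],0.3],[[0.94,-0.66,0.08],[0,0,0],0.3],[[0.94,-0.66,0.08],[0,0,0],0.3],[[0.94,-0.66,0.08],[0,0,0],0.3],[[0.94,-0.66,0.08],[0,0,0],0.3],[[0.94,-0.66,0.08],[0,0,0],0.3],[[0.94,-0.66,0.08],[0,0,0],0.3],[[0.94,-0.66,0.08],[0,0,0],0.3],[[0.94,-0.66,0.08],[0,0,0],0.3],[[0.94,-0.66,0.08],[0,0,0],0.3],[[0.94,-0.66,0.08],[0,0,0],0.3],[[0.94,-0.66,0.08],[0,0,0],0.3],[[0.94,-0.66,0.08],[0,0,0],0.3],[[0.94,-0.66,0.08],[0,0,0],0.3]])

```text
clock: 5.15
position: [0.4438, 0.2038, 0.2173]
tool_rot: [3.141, -0.0, 0.997]
force: [0.7, -0.1, 0.8]
grip_width: 0.0302
finger_force: 0.0
```

```bash
python3 - <<'E'
from p import *
c=now()
c=rows(*c,AM[0]+.07*AM[2],AM[1],10)
c=rows(*c,AM[0],AM[1],5)
E
```

```text
t 5.15 [0.4438 0.2038 0.2173] [ 3.141 -0.     0.997] q [-0.15  0.38 -0.51  1.96  0.24  0.86 -1.36] F [ 0.7 -0.1  0.8] w 0.0302 ff 0.0
10 x [0.59, -0.45, 0.19] [-0.4, -0.0, 0.0] -> err mm [-0.7  0.3  0.2] end [0.4447 0.3789 0.1426]
5 x [0.0, 0.01, 0.56] [-0.01, -0.0, 0.0] -> err mm [ 0.  -0.1  0.7] end [0.4789 0.3568 0.0857]
```

Emit:
play_rows(plan=[[[0.59,-0.45,0.19],[-0.4,0,0],0.3],[[0.59,-0.45,0.19],[-0.4,0,0],0.3],[[0.59,-0.45,0.19],[-0.4,0,0],0.3],[[0.59,-0.45,0.19],[-0.4,0,0],0.3],[[0.59,-0.45,0.19],[-0.4,0,0],0.3],[[0.59,-0.45,0.19],[-0.4,0,0],0.3],[[0.59,-0.45,0.19],[-0.4,0,0],0.3],[[0.59,-0.45,0.19],[-0.4,0,0],0.3],[[0.59,-0.45,0.19],[-0.4,0,0],0.3],[[0.59,-0.45,0.19],[-0.4,0,0],0.3],[[0,0,0],[0,0,0],0.3]])

```text
clock: 6.52
position: [0.4435, 0.3793, 0.1413]
tool_rot: [2.542, 0.001, 1.0]
force: [0.2, -1.4, -0.7]
grip_width: 0.0299
finger_force: 0.0
```

```bash
python3 - <<'E'
from p import *
c=now()
c=rows(*c,AM[0],AM[1],6)
f=grab_frame("side"); cv2.imwrite("pics/am1.png",cv2.resize(f["pixels"][150:320,340:520,::-1],(540,510),interpolation=cv2.INTER_CUBIC))
E
```

```text
t 6.53 [0.4435 0.3793 0.1413] [2.542e+00 1.000e-03 1.000e+00] q [-0.94  0.65 -0.25  1.89  0.94  0.99 -2.4 ] F [ 0.2 -1.4 -0.7] w 0.0299 ff 0.0
6 x [0.0, 0.02, 0.47] [-0.01, -0.0, 0.0] -> err mm [ 0.3 -0.6 -0.1] end [0.4792 0.3563 0.0849]
```

View pics/am1.png

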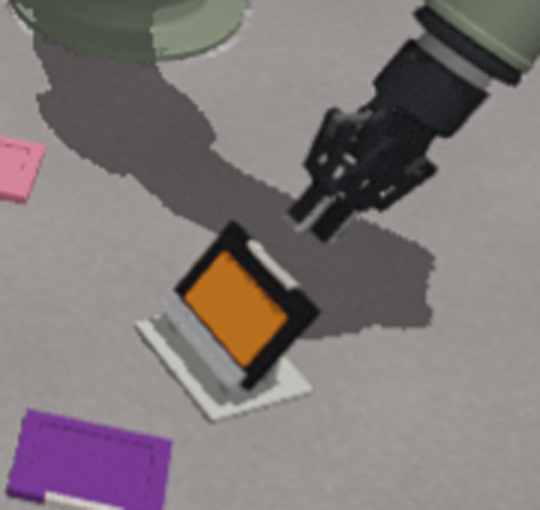

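The view shows the open jaws (crop 315,220) in line with the middle of the amber plate's top edge (crop 275,265). I approach and close.

Emit:
play_rows(plan=[[[0,0.02,0.47],[0,0,0],0.3],[[0,0.02,0.47],[0,0,0],0.3],[[0,0.02,0.47],[0,0,0],0.3],[[0,0.02,0.47],[0,0,0],0.3],[[0,0.02,0.47],[0,0,0],0.3],[[0,0.02,0.47],[0,0,0],0.3],[[0,0,0],[0,0,0],0.3],[[0,0,0],[0,0,0],1],[[0,0,0],[0,0,0],1],[[0,0,0],[0,0,0],1],[[0,0,0],[0,0,0],1]])

```text
clock: 7.95
position: [0.4808, 0.3546, 0.0863]
tool_rot: [2.542, -0.0, 0.996]
force: [-2.1, 1.9, 1.1]
grip_width: 0.0099
finger_force: 43.3
```

```bash
python3 - <<'E'
from p import *
c=now(); u=AM[2]
c=rows(*c,c[0]+.1*u,c[1],6)
c=rows(*c,[.46,.2,.24],down(75),12)
c=rows(*c,[.4741,-.2243,.24],down(91.05),18)
E
```

```text
t 7.95 [0.4808 0.3546 0.0863] [ 2.542 -0.     0.996] q [-0.91  0.73 -0.18  1.9   1.03  0.88 -2.46] F [-2.1  1.9  1.1] w 0.0099 ff 43.3
6 x [0.0, -0.0, -0.67] [0.0, 0.0, 0.0] -> err mm [ 0.3 -0.2  0.8] end [0.4331 0.3854 0.1693]
12 x [-0.53, 0.4, -0.11] [0.33, 0.05, -0.17] -> err mm [-0.1  1.3  0.6] end [0.4599 0.2013 0.2406]
18 x [-0.94, 0.15, 0.0] [-0.0, 0.0, -0.1] -> err mm [-3.4 -1.3  2.3] end [ 0.4707 -0.2256  0.2423]
```

Emit:
play_rows(plan=[[[0,0,-0.3],[0,0,0],1],[[0,0,-0.5],[0,0,0],1],[[0,0,-0.8],[0,0,0],1],[[0,0,-0.8],[0,0,0],1],[[0,0,-0.8],[0,0,0],1],[[0,0,-0.8],[0,0,0],1],[[-0.53,0.4,-0.11],[0.33,0.05,-0.17],1],[[-0.53,0.4,-0.11],[0.33,0.05,-0.17],1],[[-0.53,0.4,-0.11],[0.33,0.05,-0.17],1],[[-0.53,0.4,-0.11],[0.33,0.05,-0.17],1],[[-0.53,0.4,-0.11],[0.33,0.05,-0.17],1],[[-0.53,0.4,-0.11],[0.33,0.05,-0.17],1],[[-0.53,0.4,-0.11],[0.33,0.05,-0.17],1],[[-0.53,0.4,-0.11],[0.33,0.05,-0.17],1],[[-0.53,0.4,-0.11],[0.33,0.05,-0.17],1],[[-0.53,0.4,-0.11],[0.33,0.05,-0.17],1],[[-0.53,0.4,-0.11],[0.33,0.05,-0.17],1],[[-0.53,0.4,-0.11],[0.33,0.05,-0.17],1]])

```text
clock: 10.2
position: [0.46, 0.2006, 0.241]
tool_rot: [-3.14, 0.004, 1.312]
force: [-0.4, 0.6, -2.1]
grip_width: 0.0092
finger_force: 42.8
```

```bash
python3 - <<'E'
from p import *
c=now()
c=rows(*c,[.4741,-.2243,.24],down(91.05),19)
E
```

```text
t 10.2 [0.46   0.2006 0.241 ] [-3.14   0.004  1.312] q [-0.13  0.37 -0.51  1.9   0.22  0.93 -1.01] F [-0.4  0.6 -2.1] w 0.0092 ff 42.8
19 x [-0.89, 0.14, 0.0] [-0.0, 0.0, -0.1] -> err mm [-0.5 -1.4  2.4] end [ 0.4736 -0.2257  0.2424]
```

Emit:
play_rows(plan=[[[-0.89,0.14,0],[0,0,-0.1],1],[[-0.89,0.14,0],[0,0,-0.1],1],[[-0.89,0.14,0],[0,0,-0.1],1],[[-0.89,0.14,0],[0,0,-0.1],1],[[-0.89,0.14,0],[0,0,-0.1],1],[[-0.89,0.14,0],[0,0,-0.1],1],[[-0.89,0.14,0],[0,0,-0.1],1],[[-0.89,0.14,0],[0,0,-0.1],1],[[-0.89,0.14,0],[0,0,-0.1],1],[[-0.89,0.14,0],[0,0,-0.1],1],[[-0.89,0.14,0],[0,0,-0.1],1],[[-0.89,0.14,0],[0,0,-0.1],1],[[-0.89,0.14,0],[0,0,-0.1],1],[[-0.89,0.14,0],[0,0,-0.1],1],[[-0.89,0.14,0],[0,0,-0.1],1],[[-0.89,0.14,0],[0,0,-0.1],1],[[-0.89,0.14,0],[0,0,-0.1],1],[[-0.89,0.14,0],[0,0,-0.1],1],[[-0.89,0.14,0],[0,0,-0.1],1],[[0,0,0],[0,0,0],1]])

```text
clock: 12.7
position: [0.473, -0.2264, 0.2423]
tool_rot: [-3.14, 0.004, 1.594]
force: [-0.2, -0.1, -1.5]
grip_width: 0.0094
finger_force: 42.7
```

```bash
cat > held.py <<'E'
from p import *
import sys
c0=now(); ims=[]
HU={"amber":((5,120,50),(20,255,255)),"green":((55,90,25),(90,255,255))}[sys.argv[1]]
for n in ["top","side"]:
    f=grab_frame(n); X=cloud(f); hsv=cv2.cvtColor(f["pixels"],cv2.COLOR_RGB2HSV); p=c0[0]
    b=(abs(X[...,0]-p[0])<.05)&(abs(X[...,1]-p[1])<.08)&(X[...,2]<p[2]+.03)&(X[...,2]>p[2]-.11)
    w=b&(hsv[...,2]>130)&(hsv[...,1]<60)&(X[...,2]>p[2]-.03)
    print(n,"strip n",w.sum(),np.median(X[w],0).round(4) if w.any() else "")
    m=b&(cv2.inRange(hsv,*HU)>0)&(X[...,2]>.1)
    if m.sum()>20:
        P=X[m]; print(n,"window",m.sum(),P.mean(0).round(4),"mid",((P.max(0)+P.min(0))/2).round(4))
        _,_,V=np.linalg.svd(P-P.mean(0),full_matrices=False); print("normal",V[2].round(3))
    if n=="top": ims.append(f["pixels"][160:280,320:480])
    else: ims.append(f["pixels"][100:220,160:320])
cv2.imwrite(sys.argv[2],cv2.resize(np.hstack(ims)[:,:,::-1],(800,300),interpolation=cv2.INTER_CUBIC))
E
python3 held.py amber pics/am2.png; python3 - <<'E'
from p import *
c=now(); rows(*c,[.4741,-.2243,.13],down(91.05),8)
E
```

```text
t 12.7 [ 0.473  -0.2264  0.2423] [-3.14   0.004  1.594] q [ 0.63  0.39 -0.39  1.85  0.18  0.94  0.18] F [-0.2 -0.1 -1.5] w 0.0094 ff 42.7
top strip n 44 [ 0.4715 -0.2009  0.2635]
side strip n 18 [ 0.4751 -0.2029  0.2633]
side window 437 [ 0.4754 -0.2244  0.2106] mid [ 0.48   -0.2248  0.2126]
normal [-0.999 -0.016  0.038]
t 12.8 [ 0.473  -0.2247  0.2423] [-3.14   0.004  1.595] q [ 0.63  0.39 -0.39  1.85  0.18  0.94  0.18] F [-0.4  0.3 -1. ] w 0.0094 ff 42.7
8 x [0.0, 0.01, 0.56] [-0.0, 0.0, 0.01] -> err mm [ 0.8 -0.8  0.3] end [ 0.4749 -0.2251  0.1303]
```

View pics/am2.png

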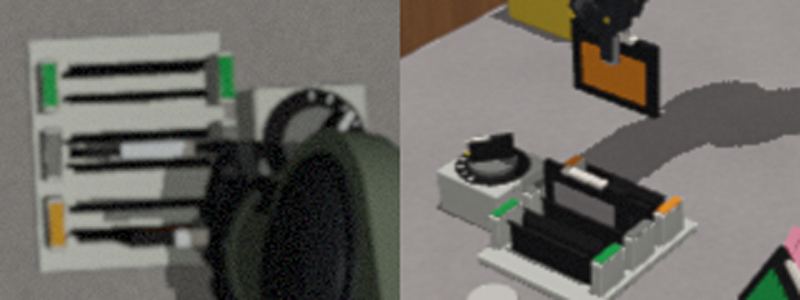

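The amber plate hangs upright and centred over the amber slot, window centre at (0.475, -0.224, 0.211). I lower it into the mouth.

Emit:
play_rows(plan=[[[0,0.02,0.6],[0,0,0],1],[[0,0.02,0.6],[0,0,0],1],[[0,0.02,0.6],[0,0,0],1],[[0,0.01,0.6],[0,0,0],1],[[0,0,0.6],[0,0,0],1],[[0,0,0.6],[0,0,0],1],[[0,0,0.6],[0,0,0],1],[[0,0,0.3],[0,0,0],1],[[0,0,0.3],[0,0,0],1],[[0,0,0.3],[0,0,0],1],[[0,0,0.2],[0,0,0],1],[[0,0,0],[0,0,0],1]])

```text
clock: 14.3
position: [0.4747, -0.2259, 0.1092]
tool_rot: [-3.14, 0.004, 1.595]
force: [-0.6, -0.2, -1.4]
grip_width: 0.0097
finger_force: 42.9
```

```bash
python3 -c "
from p import *
now();print(bot.observe()['moment'].round(2))"
```

```text
t 14.3 [ 0.4747 -0.2259  0.1092] [-3.14   0.004  1.595] q [ 0.57  0.58 -0.33  1.96  0.3   0.65  0.08] F [-0.6 -0.2 -1.4] w 0.0097 ff 42.9
[ 0.01 -0.05  0.05]
```

Emit:
play_rows(plan=[[[0,0,0.15],[0,0,0],1],[[0,0,0.15],[0,0,0],1],[[0,0,0.15],[0,0,0],1],[[0,0,0.15],[0,0,0],1],[[0,0,0.1],[0,0,0],1],[[0,0,0.05],[0,0,0],1],[[0,0,0.05],[0,0,0],1],[[0,0,0],[0,0,0],1]])

```text
clock: 15.3
position: [0.4747, -0.2261, 0.0894]
tool_rot: [-3.141, 0.004, 1.595]
force: [0.0, -0.9, -1.5]
grip_width: 0.0096
finger_force: 42.9
```

Emit:
play_rows(plan=[[[0,0,0.05],[0,0,0],1],[[0,0,0.05],[0,0,0],1],[[0,0,0],[0,0,0],1]])

```text
clock: 15.68
position: [0.4747, -0.2261, 0.0868]
tool_rot: [-3.14, 0.004, 1.595]
force: [0.2, 0.7, -1.6]
grip_width: 0.0095
finger_force: 42.9
```

Emit:
play_rows(plan=[[[0,0,0.05],[0,0,0],1],[[0,0,0.04],[0,0,0],1],[[0,0,0],[0,0,0],1]])

```text
clock: 16.05
position: [0.4747, -0.2261, 0.0846]
tool_rot: [-3.14, 0.004, 1.595]
force: [0.8, 0.5, -1.8]
grip_width: 0.0092
finger_force: 42.9
```

Emit:
play_rows(plan=[[[0,0,0.05],[0,0,0],1],[[0,0,0.04],[0,0,0],1],[[0,0,0.04],[0,0,0],1],[[0,0,0],[0,0,0],1]])

```text
clock: 16.55
position: [0.4747, -0.2261, 0.0813]
tool_rot: [-3.14, 0.004, 1.595]
force: [0.1, 0.3, -1.9]
grip_width: 0.0096
finger_force: 42.9
```

Emit:
play_rows(plan=[[[0,0,0.04],[0,0,0],1],[[0,0,0.04],[0,0,0],1],[[0,0,0],[0,0,0],1]])

```text
clock: 16.92
position: [0.4751, -0.2262, 0.081]
tool_rot: [-3.141, 0.005, 1.595]
force: [-9.4, 3.7, 37.2]
grip_width: 0.0097
finger_force: 48.5
```

```bash
python3 - <<'E'
from p import *
now(); f=grab_frame("side"); X=cloud(f); hsv=cv2.cvtColor(f["pixels"],cv2.COLOR_RGB2HSV)
for n in ["side","top"]:
    f=grab_frame(n); X=cloud(f); 
    b=(abs(X[...,0]-.474)<.02)&(abs(X[...,1]+.225)<.075)&(X[...,2]<.125)&(X[...,2]>.07)&(abs(X[...,1]+.225)>.03)
    P=X[b]; print(n,b.sum(),np.percentile(P[:,2],[50,80,90,95,99]).round(4) if len(P) else "")
    b=(abs(X[...,0]-.534)<.02)&(abs(X[...,1]+.225)<.075)&(X[...,2]<.125)&(X[...,2]>.07)
    P=X[b]; print(n,"blank",b.sum(),np.percentile(P[:,2],[50,80,90,95,99]).round(4) if len(P) else "")
E
```

```text
t 16.93 [ 0.4751 -0.2262  0.081 ] [-3.141  0.005  1.595] q [ 0.55  0.62 -0.3   1.97  0.33  0.59  0.05] F [-9.4  3.7 37.2] w 0.0097 ff 48.5
side 161 [0.0866 0.0983 0.1014 0.1029 0.1039]
side blank 375 [0.0907 0.101  0.1029 0.104  0.1061]
top 85 [0.1019 0.1033 0.1037 0.1049 0.1059]
top blank 198 [0.1021 0.1036 0.1042 0.1048 0.106 ]
```

Floor contact: 37 N, and the plate top is level with the blank's at 0.103. I release it with a small opening and lift.

Emit:
play_rows(plan=[[[0,0,-0.04],[0,0,0],1],[[0,0,0],[0,0,0],0.4],[[0,0,0],[0,0,0],0.4],[[0,0,0],[0,0,0],0.4],[[0,0,-0.4],[0,0,0],0.4],[[0,0,-0.8],[0,0,0],0.4],[[0,0,-1],[0,0,0],0.4],[[0,0,-1],[0,0,0],0.4],[[0,0,-1],[0,0,0],0.4],[[0,0,-1],[0,0,0],0.3]])

```text
clock: 18.32
position: [0.4748, -0.2255, 0.2119]
tool_rot: [-3.141, 0.004, 1.595]
force: [-0.2, -0.9, -0.6]
grip_width: 0.0297
finger_force: 0.0
```

```bash
python3 - <<'E'
from p import *
c=now()
c=rows(*c,GR[0]+.07*GR[2]+[0,0,.02],GR[1],16)
c=rows(*c,GR[0],GR[1],7)
for n in ["top","side"]:
    f=grab_frame(n); X=cloud(f); 
    for x in (.474,.534):
        b=(abs(X[...,0]-x)<.02)&(abs(X[...,1]+.225)<.075)&(X[...,2]<.125)&(X[...,2]>.085)
        P=X[b]; print(n,x,b.sum(),np.percentile(P[:,2],[50,95]).round(4) if len(P) else "",P.mean(0).round(4))
E
```

```text
t 18.32 [ 0.4748 -0.2255  0.2119] [-3.141  0.004  1.595] q [ 0.62  0.43 -0.39  1.88  0.21  0.87  0.15] F [-0.2 -0.9 -0.6] w 0.0297 ff 0.0
16 x [0.84, -0.16, 0.05] [-0.24, -0.09, 0.29] -> err mm [-0.2  1.  -0.4] end [0.5236 0.1009 0.1618]
7 x [-0.0, -0.06, 0.49] [-0.0, -0.0, 0.01] -> err mm [0.  0.9 0.6] end [0.5543 0.0751 0.0853]
top 0.474 238 [0.1024 0.1049] [ 0.4745 -0.2089  0.1015]
top 0.534 238 [0.1026 0.1049] [ 0.5338 -0.2129  0.1024]
side 0.474 237 [0.0971 0.1046] [ 0.4774 -0.222   0.096 ]
side 0.534 248 [0.0977 0.104 ] [ 0.5367 -0.2222  0.0964]
```

Emit:
play_rows(plan=[[[0.84,-0.16,0.05],[-0.24,-0.09,0.29],0.3],[[0.84,-0.16,0.05],[-0.24,-0.09,0.29],0.3],[[0.84,-0.16,0.05],[-0.24,-0.09,0.29],0.3],[[0.84,-0.16,0.05],[-0.24,-0.09,0.29],0.3],[[0.84,-0.16,0.05],[-0.24,-0.09,0.29],0.3],[[0.84,-0.16,0.05],[-0.24,-0.09,0.29],0.3],[[0.84,-0.16,0.05],[-0.24,-0.09,0.29],0.3],[[0.84,-0.16,0.05],[-0.24,-0.09,0.29],0.3],[[0.84,-0.16,0.05],[-0.24,-0.09,0.29],0.3],[[0.84,-0.16,0.05],[-0.24,-0.09,0.29],0.3],[[0.84,-0.16,0.05],[-0.24,-0.09,0.29],0.3],[[0.84,-0.16,0.05],[-0.24,-0.09,0.29],0.3],[[0.84,-0.16,0.05],[-0.24,-0.09,0.29],0.3],[[0.84,-0.16,0.05],[-0.24,-0.09,0.29],0.3],[[0.84,-0.16,0.05],[-0.24,-0.09,0.29],0.3],[[0.84,-0.16,0.05],[-0.24,-0.09,0.29],0.3],[[0,0,0],[0,0,0],0.3]])

```text
clock: 20.55
position: [0.5236, 0.1028, 0.1596]
tool_rot: [2.538, 0.004, 0.879]
force: [0.3, -0.1, 0.0]
grip_width: 0.0303
finger_force: 0.0
```

```bash
sed -i 's/below=.015/below=.010/' p.py; python3 - <<'E'
from p import *
c=now()
c=rows(*c,GR[0]+.06*GR[2],GR[1],3)
c=rows(*c,GR[0],GR[1],5)
f=grab_frame("side"); cv2.imwrite("pics/gr1.png",cv2.resize(f["pixels"][110:270,240:400,::-1],(480,480),interpolation=cv2.INTER_CUBIC))
E
```

```text
t 20.55 [0.5236 0.1028 0.1596] [2.538 0.004 0.879] q [-0.67  0.48  0.04  2.18  1.11  0.65 -2.3 ] F [ 0.3 -0.1  0. ] w 0.0303 ff 0.0
3 x [-0.03, -0.11, 0.27] [-0.01, -0.01, 0.02] -> err mm [-0.1 -0.2  0.2] end [0.5258 0.0979 0.1383]
5 x [0.0, -0.0, 0.48] [0.0, 0.0, 0.0] -> err mm [-0.1 -0.3  0.3] end [0.5519 0.0757 0.089 ]
```

View pics/gr1.png

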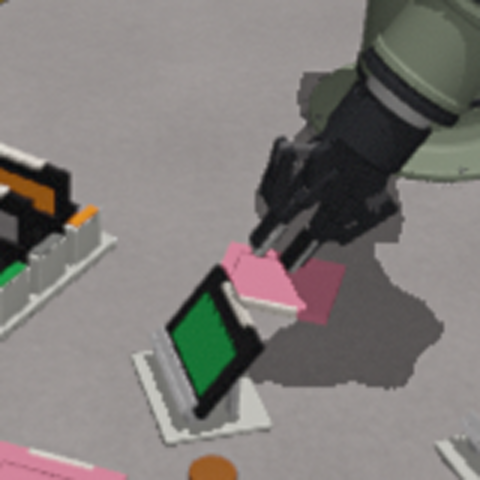

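The jaws (crop 270,255) are in line with the green plate's top edge (crop 240,305). I approach and grip.

Emit:
play_rows(plan=[[[-0.03,-0.11,0.27],[0,0,0.02],0.3],[[-0.03,-0.11,0.27],[0,0,0.02],0.3],[[-0.03,-0.11,0.27],[0,0,0.02],0.3],[[0,0,0.48],[0,0,0],0.3],[[0,0,0.48],[0,0,0],0.3],[[0,0,0.48],[0,0,0],0.3],[[0,0,0.48],[0,0,0],0.3],[[0,0,0.48],[0,0,0],0.3],[[0,0,0],[0,0,0],0.3],[[0,0,0],[0,0,0],1],[[0,0,0],[0,0,0],1],[[0,0,0],[0,0,0],1],[[0,0,0],[0,0,0],1]])

```text
clock: 22.22
position: [0.5519, 0.0745, 0.0899]
tool_rot: [2.538, -0.002, 0.869]
force: [-4.6, 4.3, 5.3]
grip_width: 0.0093
finger_force: 40.2
```

```bash
python3 - <<'E'
from p import *
c=now(); u=GR[2]; 
p=c[0]+c[1]@np.array([0,0,-.1]); c=(p,c[1])
c=rows(*c,[.54,.0,.24],down(75),9)
c=rows(*c,[.5940,-.2217,.24],down(91.05),11)
E
```

```text
t 22.23 [0.5519 0.0745 0.0899] [ 2.538e+00 -2.000e-03  8.690e-01] q [-0.76  0.66  0.26  2.18  1.32  0.42 -2.52] F [-4.6  4.3  5.3] w 0.0093 ff 40.2
9 x [-0.38, 0.45, -0.16] [0.44, 0.1, -0.32] -> err mm [ 0.5 -0.3  0.2] end [ 5.405e-01 -3.000e-04  2.402e-01]
11 x [-0.78, 0.3, -0.0] [0.0, -0.0, -0.17] -> err mm [ 0.7 -1.1 -0.2] end [ 0.5947 -0.2228  0.2398]
```

Emit:
play_rows(plan=[[[0,0,-0.3],[0,0,0],1],[[0,0,-0.5],[0,0,0],1],[[0,0,-0.8],[0,0,0],1],[[0,0,-0.8],[0,0,0],1],[[0,0,-0.8],[0,0,0],1],[[0,0,-0.8],[0,0,0],1],[[-0.38,0.45,-0.16],[0.44,0.1,-0.32],1],[[-0.38,0.45,-0.16],[0.44,0.1,-0.32],1],[[-0.38,0.45,-0.16],[0.44,0.1,-0.32],1],[[-0.38,0.45,-0.16],[0.44,0.1,-0.32],1],[[-0.38,0.45,-0.16],[0.44,0.1,-0.32],1],[[-0.38,0.45,-0.16],[0.44,0.1,-0.32],1],[[-0.38,0.45,-0.16],[0.44,0.1,-0.32],1],[[-0.38,0.45,-0.16],[0.44,0.1,-0.32],1],[[-0.38,0.45,-0.16],[0.44,0.1,-0.32],1],[[0,0,0],[0,0,0],1]])

```text
clock: 24.22
position: [0.5409, -0.002, 0.2404]
tool_rot: [3.141, -0.002, 1.313]
force: [-0.2, 1.1, -2.4]
grip_width: 0.009
finger_force: 39.3
```

```bash
python3 - <<'E'
from p import *
c=now(); 
c=rows(*c,[.5940,-.2217,.24],down(91.05),11)
E
```

```text
t 24.23 [ 0.5409 -0.002   0.2404] [ 3.141e+00 -2.000e-03  1.313e+00] q [ 0.07  0.4  -0.23  1.82  0.11  0.93 -0.46] F [-0.2  1.1 -2.4] w 0.009 ff 39.3
11 x [-0.77, 0.3, 0.0] [0.0, -0.0, -0.17] -> err mm [ 1.  -0.2 -0. ] end [ 0.595  -0.2219  0.24  ]
```

Emit:
play_rows(plan=[[[-0.77,0.3,0],[0,0,-0.17],1],[[-0.77,0.3,0],[0,0,-0.17],1],[[-0.77,0.3,0],[0,0,-0.17],1],[[-0.77,0.3,0],[0,0,-0.17],1],[[-0.77,0.3,0],[0,0,-0.17],1],[[-0.77,0.3,0],[0,0,-0.17],1],[[-0.77,0.3,0],[0,0,-0.17],1],[[-0.77,0.3,0],[0,0,-0.17],1],[[-0.77,0.3,0],[0,0,-0.17],1],[[-0.77,0.3,0],[0,0,-0.17],1],[[-0.77,0.3,0],[0,0,-0.17],1],[[0,0,0],[0,0,0],1]])

```text
clock: 25.72
position: [0.5948, -0.2207, 0.2397]
tool_rot: [3.141, -0.001, 1.594]
force: [-0.6, 0.4, -1.5]
grip_width: 0.0095
finger_force: 39.3
```

```bash
python3 held.py green pics/gr2.png; python3 - <<'E'
from p import *
c=now(); rows(*c,[.594,-.2217,.13],down(91.05),8)
E
```

```text
t 25.73 [ 0.5948 -0.2207  0.2397] [ 3.141e+00 -1.000e-03  1.594e+00] q [ 0.41  0.55 -0.23  1.57  0.14  1.04  0.17] F [-0.6  0.4 -1.5] w 0.0095 ff 39.3
top strip n 42 [ 0.5943 -0.1961  0.2556]
side strip n 24 [ 0.5963 -0.1975  0.255 ]
side window 466 [ 0.5972 -0.2188  0.202 ] mid [ 0.6003 -0.2185  0.2049]
normal [-1.    -0.026  0.012]
t 25.82 [ 0.5948 -0.2191  0.2399] [ 3.141e+00 -2.000e-03  1.596e+00] q [ 0.41  0.55 -0.23  1.57  0.14  1.04  0.17] F [ 0.3 -0.4 -1.8] w 0.0094 ff 39.3
8 x [-0.01, -0.0, 0.55] [0.0, -0.0, 0.01] -> err mm [ 0.9  0.8 -0.1] end [ 0.5949 -0.2209  0.1299]
```

View pics/gr2.png

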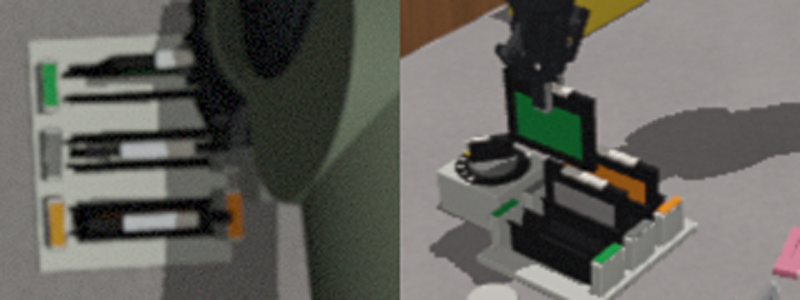

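The green plate hangs upright over the far slot. The amber plate sits level with the blank behind it. I lower the green plate.

Emit:
play_rows(plan=[[[-0.03,0,0.6],[0,0,0],1],[[-0.03,0,0.6],[0,0,0],1],[[-0.03,0,0.6],[0,0,0],1],[[0,0,0.6],[0,0,0],1],[[0,0,0.6],[0,0,0],1],[[0,0,0.6],[0,0,0],1],[[0,0,0.6],[0,0,0],1],[[0,0,0.3],[0,0,0],1],[[0,0,0.3],[0,0,0],1],[[0,0,0.3],[0,0,0],1],[[0,0,0.2],[0,0,0],1],[[0,0,0.2],[0,0,0],1],[[0,0,0.15],[0,0,0],1],[[0,0,0.15],[0,0,0],1],[[0,0,0.1],[0,0,0],1],[[0,0,0.1],[0,0,0],1],[[0,0,0],[0,0,0],1]])

```text
clock: 27.95
position: [0.5953, -0.2224, 0.0898]
tool_rot: [3.141, -0.001, 1.596]
force: [0.4, -0.2, -1.3]
grip_width: 0.0097
finger_force: 39.3
```

Emit:
play_rows(plan=[[[0,0,0.05],[0,0,0],1],[[0,0,0.04],[0,0,0],1],[[0,0,0.03],[0,0,0],1],[[0,0,0],[0,0,0],1]])

```text
clock: 28.45
position: [0.5955, -0.2223, 0.0871]
tool_rot: [3.14, -0.001, 1.596]
force: [-0.6, 1.3, 0.8]
grip_width: 0.0093
finger_force: 39.7
```

Emit:
play_rows(plan=[[[0,0,0.02],[0,0,0],1],[[0,0,0],[0,0,0],1]])

```text
clock: 28.7
position: [0.5956, -0.2223, 0.087]
tool_rot: [3.14, -0.001, 1.596]
force: [-1.8, 1.9, 8.6]
grip_width: 0.0093
finger_force: 40.9
```

Emit:
play_rows(plan=[[[0,0,-0.02],[0,0,0],1],[[0,0,0],[0,0,0],0.4],[[0,0,0],[0,0,0],0.4],[[0,0,0],[0,0,0],0.4],[[0,0,-0.4],[0,0,0],0.4],[[0,0,-0.8],[0,0,0],0.4],[[0,0,-1],[0,0,0],0.4],[[0,0,-1],[0,0,0],0.4],[[0,0,-1],[0,0,0],0.3]])

```text
clock: 29.82
position: [0.5954, -0.2226, 0.1944]
tool_rot: [3.139, -0.001, 1.596]
force: [-0.4, -0.5, 0.3]
grip_width: 0.0301
finger_force: 0.0
```

```bash
python3 - <<'E'
from p import *
c=now()
c=rows(*c,[.5372,-.3728,.15],down(142.6),10)
c=rows(*c,[.5372,-.3728,.089],down(142.6),5)
for n in ["top","side"]:
    f=grab_frame(n); X=cloud(f); 
    for x in (.474,.534,.594):
        b=(abs(X[...,0]-x)<.02)&(abs(X[...,1]+.225)<.075)&(X[...,2]<.125)&(X[...,2]>.085)
        P=X[b]; print(n,x,b.sum(),np.percentile(P[:,2],[50,95]).round(4) if len(P) else "",P.mean(0).round(4))
E
```

```text
t 29.82 [ 0.5954 -0.2226  0.1944] [ 3.139e+00 -1.000e-03  1.596e+00] q [ 0.41  0.6  -0.22  1.61  0.15  0.95  0.16] F [-0.4 -0.5  0.3] w 0.0301 ff 0.0
10 x [-0.47, -0.48, 0.18] [0.0, 0.0, -0.6] -> err mm [ 0.2 -1.4 -0.8] end [ 0.5374 -0.3742  0.1492]
5 x [0.01, 0.01, 0.48] [0.0, 0.0, 0.01] -> err mm [0.2 0.4 0.2] end [ 0.5374 -0.3724  0.0892]
top 0.474 325 [0.1022 0.1047] [ 0.4751 -0.2244  0.1015]
top 0.534 236 [0.1025 0.1054] [ 0.5336 -0.212   0.1024]
top 0.594 233 [0.1024 0.1051] [ 0.5947 -0.2026  0.1015]
side 0.474 233 [0.0974 0.1043] [ 0.4773 -0.2212  0.0964]
side 0.534 245 [0.0976 0.1045] [ 0.5366 -0.222   0.0964]
side 0.594 248 [0.0983 0.1042] [ 0.5979 -0.2159  0.0967]
```

Both plates are seated at the same height as the blank. Now the dial.

Emit:
play_rows(plan=[[[-0.47,-0.48,0.18],[0,0,-0.6],0.2],[[-0.47,-0.48,0.18],[0,0,-0.6],0.2],[[-0.47,-0.48,0.18],[0,0,-0.6],0.2],[[-0.47,-0.48,0.18],[0,0,-0.6],0.2],[[-0.47,-0.48,0.18],[0,0,-0.6],0.2],[[-0.47,-0.48,0.18],[0,0,-0.6],0.2],[[-0.47,-0.48,0.18],[0,0,-0.6],0.2],[[-0.47,-0.48,0.18],[0,0,-0.6],0.2],[[-0.47,-0.48,0.18],[0,0,-0.6],0.2],[[-0.47,-0.48,0.18],[0,0,-0.6],0.2],[[0,0,0],[0,0,0],0.2]])

```text
clock: 31.3
position: [0.5366, -0.3752, 0.1468]
tool_rot: [3.14, 0.0, 2.493]
force: [0.0, 0.1, 0.4]
grip_width: 0.0345
finger_force: 0.0
```

```bash
python3 - <<'E'
from p import *
c=now()
c=rows(*c,[.5372,-.3728,.089],down(142.6),5)
c=rows(*c,[.5372,-.3728,.089],down(142.6-53.3),12)
E
```

```text
t 31.3 [ 0.5366 -0.3752  0.1468] [3.14  0.    2.493] q [ 0.79  0.71 -0.42  1.58  0.34  0.93  1.17] F [0.  0.1 0.4] w 0.0345 ff 0.0
5 x [0.01, 0.02, 0.46] [0.0, 0.0, 0.01] -> err mm [-0.   0.4  0.3] end [ 0.5372 -0.3724  0.0893]
12 x [-0.0, -0.0, 0.0] [0.0, -0.0, 0.52] -> err mm [-0.   0.4  0.3] end [ 0.5372 -0.3724  0.0893]
```

Emit:
play_rows(plan=[[[0.01,0.02,0.46],[0,0,0.01],0.2],[[0.01,0.02,0.46],[0,0,0.01],0.2],[[0.01,0.02,0.46],[0,0,0.01],0.2],[[0.01,0.02,0.46],[0,0,0.01],0.2],[[0.01,0.02,0.46],[0,0,0.01],0.2],[[0,0,0],[0,0,0],0.2],[[0,0,0],[0,0,0],1],[[0,0,0],[0,0,0],1],[[0,0,0],[0,0,0],1],[[0,0,0],[0,0,0],1]], newtons=30)

```text
clock: 32.55
position: [0.5371, -0.3725, 0.0897]
tool_rot: [3.142, 0.001, 2.487]
force: [-4.0, -3.8, 1.0]
grip_width: 0.0139
finger_force: 32.0
```

Emit:
play_rows(plan=[[[0,0,0],[0,0,0.52],1],[[0,0,0],[0,0,0.52],1],[[0,0,0],[0,0,0.52],1],[[0,0,0],[0,0,0.52],1],[[0,0,0],[0,0,0.52],1],[[0,0,0],[0,0,0.52],1],[[0,0,0],[0,0,0.52],1],[[0,0,0],[0,0,0.52],1],[[0,0,0],[0,0,0.52],1],[[0,0,0],[0,0,0.52],1],[[0,0,0],[0,0,0.52],1],[[0,0,0],[0,0,0.52],1],[[0,0,0],[0,0,0],1]])

```text
clock: 34.17
position: [0.5371, -0.3726, 0.0897]
tool_rot: [3.141, 0.001, 1.55]
force: [-2.8, -5.6, 0.4]
grip_width: 0.0135
finger_force: 31.8
```

Emit:
play_rows(plan=[[[0,0,0],[0,0,0],0.2],[[0,0,0],[0,0,0],0.2],[[0,0,0],[0,0,0],0.2],[[0,0,-0.5],[0,0,0],0.2],[[0,0,-1],[0,0,0],0.2],[[0,0,-1],[0,0,0],0.2],[[0,0,-1],[0,0,0],0.2],[[0,0,-1],[0,0,0],0.2],[[-0.5,-1,-0.5],[0,0,0],0.2],[[-0.5,-1,-0.5],[0,0,0],0.2],[[-0.5,-1,-0.5],[0,0,0],0.2],[[-0.5,-1,0],[0,0,0],0.2],[[-0.5,-1,0],[0,0,0],0.2],[[-0.5,-1,0],[0,0,0],0.2],[[-0.5,-1,0],[0,0,0],0.2],[[-0.5,-1,0],[0,0,0],0.2],[[0,0,0],[0,0,0],0.2]])

```text
clock: 36.3
position: [0.3339, -0.4689, 0.2398]
tool_rot: [3.141, -0.0, 1.549]
force: [0.3, 0.1, 0.4]
grip_width: 0.034
finger_force: 0.0
```

```bash
python3 - <<'E'
from p import *
now(); ims=[]
for n in ["top","side"]:
    f=grab_frame(n); X=cloud(f)
    b=(abs(X[...,0]-.537)<.04)&(abs(X[...,1]+.373)<.04)&(X[...,2]>.09)&(X[...,2]<.11)
    P=X[b]
    if len(P)>20: print(n,"bar",len(P),cv2.minAreaRect(P[:,:2].astype(np.float32)*1000), np.degrees(np.arctan2(*np.linalg.svd(P[:,:2]-P[:,:2].mean(0),full_matrices=False)[2][0][::-1])))
    hsv=cv2.cvtColor(f["pixels"],cv2.COLOR_RGB2HSV)
    near=(np.hypot(X[...,0]-.5372,X[...,1]+.3728)<.052)&(X[...,2]>.055)
    for nm,m in [("yellow",near&(cv2.inRange(hsv,(20,120,90),(35,255,255))>0)),("white",b&(hsv[...,2]>120)&(hsv[...,1]<50))]:
        if m.any():
            q=np.median(X[m],0); print(n,nm,m.sum(),q.round(4),"dir",np.degrees(np.arctan2(q[1]+.3728,q[0]-.5372)).round(1))
    for x in (.474,.534,.594):
        b=(abs(X[...,0]-x)<.02)&(abs(X[...,1]+.225)<.075)&(X[...,2]<.125)&(X[...,2]>.085)
        P=X[b]; print(n,x,b.sum(),np.percentile(P[:,2],[50,95]).round(4) if len(P) else "",P.mean(0).round(4))
    ims.append(f["pixels"][160:280,320:480] if n=="top" else f["pixels"][130:250,160:320])
cv2.imwrite("pics/end.png",cv2.resize(np.hstack(ims)[:,:,::-1],(800,300),interpolation=cv2.INTER_CUBIC))
E
```

```text
t 36.3 [ 0.3339 -0.4689  0.2398] [ 3.141 -0.     1.549] q [ 0.96  0.45 -0.16  1.73  0.08  0.96  0.75] F [0.3 0.1 0.4] w 0.034 ff 0.0
top bar 200 ((537.155517578125, -373.1474609375), (58.90705490112305, 12.77238655090332), 88.1218490600586) -91.63421204235435
top white 37 [ 0.5367 -0.3894  0.1008] dir -91.7
top 0.474 324 [0.1021 0.1048] [ 0.4751 -0.2247  0.1015]
top 0.534 291 [0.1025 0.1046] [ 0.534  -0.2242  0.1023]
top 0.594 323 [0.1024 0.1053] [ 0.5951 -0.2196  0.1016]
side bar 81 ((539.4068603515625, -370.42333984375), (18.778894424438477, 60.0538330078125), 1.629174828529358) 90.06417862072517
side yellow 6 [ 0.5376 -0.414   0.0631] dir -89.4
side white 13 [ 0.5362 -0.3873  0.0991] dir -94.1
side 0.474 238 [0.0979 0.1038] [ 0.4775 -0.2225  0.0963]
side 0.534 249 [0.0968 0.1038] [ 0.5363 -0.2217  0.0961]
side 0.594 251 [0.0985 0.1044] [ 0.5979 -0.2166  0.0967]
```

View pics/end.png

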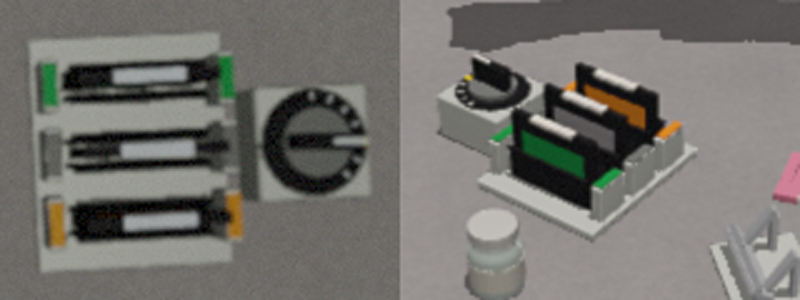

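The pictures show both plates upright and level with the blank, each in the slot of its own colour. The pointer covers the yellow mark (top crop 350,141) to within about 0.02 rad. I hand the job in.

```bash
python3 -c "
from workcell import bot
print(bot.job_done())"
```

```text
the job is handed in; nothing more can be done
None
```

The job is handed in: the amber and green plates each stand fully down in the slot of their own colour, and the dial pointer is on the yellow mark to within about 0.02 rad. It took about 36 s, and I did not touch the middle plate, the lamp or the jar.

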